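# Wear check of a copier roller in a go / no-go snap gauge

## Task

Check the rubber roller on the single stand for wear: hold it square to the snap gauge, slide one end of its rubber sleeve along the lower anvil, in under the front (go) button and on until the rear (no-go) button stops it, and keep it pressed there lightly for about half a second without forcing it. Then draw it back out of the mouth and lay it, not drop it, by its shaft ends in the empty place of the two-place rack; leave everything else where it is.

Things in the scene. Friction and masses are not known exactly. Their poses are not given: they have to be found in the camera images.
- roller_center (a point): Centre of the roller to check: black rubber sleeve 32 mm in diameter, 136 mm long, on a 12 mm steel shaft 196 mm long (30 mm of bare shaft at each end), 0.2 to 0.37 kg. x runs along the shaft; both ends are alike, and it may have turned about x. It starts level on the stand by its shaft ends, its axis 55 mm above the table.
- roller: The same roller, given at a spot that lies on the sleeve's surface, 16 mm off the axis, so use roller_center instead.
- stand_place (a point): Centre of the steel single-place stand, at the height of the resting shaft axis (55 mm above the table). The shaft lies along x in two vees 84 mm either side of this point (8 mm thick, 73 mm high). Between them the sleeve hangs free, its underside 31 mm above the 8 mm base plate. z up.
- rack_empty (a point): Centre of the empty place of the grey plastic two-place rack, at the height of a resting shaft axis (55 mm above the table). The shaft lies along x in two 90 degree vees, 84 mm either side of this point (8 mm thick, 52 mm wide at the top, 73 mm high); the sleeve fits between them with 12 mm to spare at each end. The other place, occupied, is 95 mm away along +y. z up.
- gauge_mouth (a point): Mouth of the snap gauge, a grey C-frame upright on a fixed stand. Point on the flat level top of the lower anvil, 85 mm above the table, below the go button's front edge, at mid-thickness. x points into the gauge (the way to push), y across its thickness (along the roller's axis when gauging; +y is the robot's side), z up. Anvil: x -32 to +76 mm, y +-10 mm. All rigid.
- go_face (a point): Middle of the lower face of the front (go) button, 34.5 mm above the anvil; the button covers x 0 to 14 mm from the mouth point, 18 mm wide in y. Axes as the mouth's. The frame is 18 mm thick: upper arm 129 to 151 mm above the table (screw caps to 156), lower arm from 49 mm up, round back from x = 93 mm. Foot 14 mm high, x -15 to 125, y +-50 mm.
- slot_mid (a point): Middle of the 18 mm adjusting range of the rear (no-go) button, level with its face, 28 mm above the anvil, 48 mm in from the mouth point; axes as the mouth's. The button, 14 mm long and 18 mm wide, is clamped anywhere from 9 mm before to 9 mm behind this point, so a sleeve on the anvil stops with its axis 20 to 42 mm in. Push on at 5 to 10 N to prove the stop; 20 N is forcing it.
- spare_center (a point): Centre of the other roller, just like the first, lying in the occupied place of the rack. Bystander.
- screwdriver: Bystander: screwdriver 190 mm long, lying on the table on the robot's side. Origin under its middle.
- brush: Bystander: dusting brush 170 mm long, lying on the table on the robot's side. Origin under its middle.
- gear: Bystander: white plastic gear, 66 mm across, 20 mm high, lying flat. Origin under its centre.
- spray_can: Bystander: upright aluminium can, 54 mm across, 150 mm high. Origin under its centre.
- toner: Bystander: upright black toner bottle, 70 mm across, 152 mm high. Origin under its centre.
- side_guide: Bystander: white plastic paper guide, an angle 150 x 60 x 34 mm. Origin under its centre.
There are look-alikes about, which are no part of the job. Leave any turquoise look-alike of the roller alone. Leave any orange look-alike of the part that bears gauge_mouth alone.

How it is judged:
By the outcome, as a careful person would: the job done as asked, in the order asked, and still so for the second after the job is handed in, with the robot touching nothing.
It also fails if it takes over 58 s, if anything falls off the work surface, if the arm or the gripper's body presses on something with over 40 N, if the wrist force passes 120 N, or if a joint passes its speed limit or range.

## Robot

A 6-joint arm with a two-finger parallel gripper is mounted at the origin on the work surface. World frame = base frame: x ahead of the robot, y to its left, z up, the work surface at z = 0. Lengths are in m, angles in degrees, forces in N, time in s.
With the tool pointing down it reaches from about 0.25 to 0.725 m from the base axis. Payload 9.7 kg.
Tool frame: the origin (TCP) lies at the very end of the fingers, on their centre line; the grasp point (between the pads) lies grasp_offset behind it (grasp_offset is the distance from the TCP to the grasp point, in m); z points along the fingers, y is the line along which they close (so a half turn about z gives the same grasp; the last joint's range is limited). The gripper opens to 85 mm and grips with 20 to 120 N. Pads are 22 mm wide; open, the fingers measure 114 mm over their backs; the gripper's body (76 mm by 85 mm) begins 54 mm behind the grasp point. The pads swing forward as they close: fully open they stand 13 mm farther back than shut.
Start: joints at [63.656, 4.979, 10.078, 95.1, 0, 90], TCP at [0.244, 0.493, 0.231] pointing down, gripper open.
Joint ranges: [-179.16, 179.16], [-48.56, 103.87], [-65.8, 70.77], [-126.05, 130.52], [-82.76, 87.17], [-180, 180]. Speed limits (degrees/s): [127.2, 127.2, 147.25, 180, 180, 180].

## Interface

Orientations are given as [roll, pitch, yaw] about the fixed x, y, z axes, in that order (R = Rz(yaw) Ry(pitch) Rx(roll)).
In Python, from workcell import get_obs, camera, calibration, job_done, recognise, cut_out, mark_of, grasp_offset gives the robot as it stands.
- The arm moves only by the tool servo_tool, never from a script. Its argument "moves" is a list of rows, each a list of 3 entries, a list of its own where there are three numbers: the turn, a rotation vector about the tool's x, y, z in degrees, then the shift along the tool's x, y, z in m, then the opening in per cent of the stroke, from 0 (shut) to 100 (fully open). In form: [[[ax, ay, az], [x, y, z], claw], ...]. A call has 1 to 12 rows; each row shifts and turns the commanded pose from where the row before left it, along the tool's axes as they then stand; what a row does not reach is not made up. A row lasts 1/10 s, in which the tool goes at most 50 mm and 8.59 degrees, less where a joint would pass 70% of its speed; a pose out of reach is approached as far as the arm can. A call is refused whole if a number of a shift passes 0.05 or a number of a turn 8.59, either way. A call with a gripper value outside its range is refused whole. The fingers move at their own pace and stop on an object; "force" is the grip in N (left out, the last holds). Time passes only in rows, so rows that do not move let the fingers close. It gives the time, the measured TCP pose, the force, the opening and the grip force at its end, in the units of the state.
- get_obs(): the state, without advancing time (a new reading comes with each control period).
- camera(name): name is "scene" or "top" or "wrist"; returns (picture, depth): 480x640x3 uint8, red, green, blue; 480x640 float32, m along the optical axis (not along the pixel's ray), 0 where there is no reading.
- calibration(name): a dict with "camera_matrix" (3x3 intrinsics, pixels), "R" (3x3) and "t" (3): a world point X has camera coordinates R X + t. Camera axes: x right, y down, z forward; pixel columns grow to the right and rows downward; lengths in m; the calibration is good to about 2 mm. A picture is of the moment at which its call begins: read the wrist's pose just before it. calibration takes no time and is no camera call; for the wrist camera it gives the pose at the moment of the call.
- job_done(): hands the job in; it is judged then, once.
Trained networks look in the newest picture that a camera, given by its name, has taken for a name from the list of things; names that differ only in an ending like _2 or _b are one class to them, and where a whole thing is asked for, a point or a joint stands for the part that bears it (a point fixed in the world has none). Each returns a list of dicts, best first, with "score" (0 to 1); they miss things now and then, are a little off and sometimes report something else, mostly with a low value. They report only what shows in the picture. A call takes as long as a camera call. They do not tell look-alikes from the thing itself.
- recognise(name, camera): "xyz" ([x, y, z] in m, in the coordinates of the camera as it stood for that picture, good to about 4 mm: the middle of the surface that is visible of it).
- cut_out(name, camera): "mask" (480x640 bool, what is visible of it).
- mark_of(name, camera): "xyz" ([x, y, z] in m, in the coordinates of the camera as it stood for that picture, good to about 4 mm: a listed point, or the origin of a listed thing).
The state is a dict: "time": time; "q": joint angles; "qd": joint speeds; "joint_efforts": joint torques, N m; "ee_pos": TCP position; "tcp_rot": TCP orientation; "wrist_force": force on the tool from outside, world axes, zero at the start; "torque": the same for the moment, N m; "opening": finger opening in m; "grasp_force": force on a finger pad.
Only numpy, scipy, OpenCV 4.12 (cv2) and the standard library are available. Lean on these libraries where they do the work, as an engineer would, in place of code of your own. Each camera call takes 0.05 s, during which the arm holds its last target. There are 200 camera calls.

## Working session

There is one attempt and no reset: what is moved stays moved. The work goes in short steps, Python scripts to look and compute and a tool call to move; the robot and the scene stay as the last step left them, time stands still between calls to the robot, and variables do not carry over. Pictures are saved under pics/ and viewed, at most 10 in all, crops included, and the job is handed in when it is done.

Besides the shell and the picture viewer there is one more tool, called as name(argument=value, ...) on one line, values as JSON. servo_tool: Moves the arm, as the interface text tells. Its arguments: {"type":"object","properties":{"moves":{"type":"array"},"force":{"type":"number"}},"required":["moves"]}

```bash
mkdir -p pics
cat > h.py <<'E'
import numpy as np,cv2
from workcell import *
from scipy.spatial.transform import Rotation as Ro
def toW(p,c):
    k=calibration(c);return np.array(k["R"]).T@(np.array(p)-np.array(k["t"]))
def pix(p,c):
    k=calibration(c);q=np.array(k["camera_matrix"])@np.array(p);return (q[:2]/q[2]).round().astype(int)
def cloud(depth,mask,c):
    k=calibration(c);K=np.array(k["camera_matrix"]);v,u=np.nonzero(mask&(depth>0));z=depth[v,u]
    P=np.stack([(u-K[0,2])/K[0,0]*z,(v-K[1,2])/K[1,1]*z,z],1)
    return (P-np.array(k["t"]))@np.array(k["R"])
E
python3 - <<'E'
from h import *
o=get_obs();print(o,grasp_offset)
im=[]
for c in("scene","top"):
    p,d=camera(c);np.savez(f"pics/{c}0.npz",p=p,d=d);cv2.imwrite(f"pics/{c}0.png",p[:,:,::-1])
    for n in["roller_center","stand_place","rack_empty","gauge_mouth","go_face","slot_mid","spare_center"]:
        for r in mark_of(n,c):
            if r["score"]>.2:print(c,n,round(r["score"],2),toW(r["xyz"],c).round(4),pix(r["xyz"],c))
E
```

```text
{'time': 0.0, 'q': array([ 6.36558787e+01,  5.01081384e+00,  1.00356215e+01,  9.50989989e+01,
       -1.01753862e-03,  8.99990219e+01]), 'qd': array([ 0.04548822,  0.04302797, -0.06373119, -0.0021921 ,  0.04376388,
        0.009542  ]), 'joint_efforts': array([-6.41865408e-04, -5.20385456e+01,  4.64802146e+01,  1.61797414e-02,
        9.26259372e-05,  8.05700093e-07]), 'ee_pos': array([0.24397635, 0.49268169, 0.23059627]), 'tcp_rot': array([-1.79925809e+02,  1.01627120e-03,  1.53656858e+02]), 'wrist_force': array([-0.52129505,  0.13803516,  0.62004721]), 'torque': array([-0.0404468 ,  0.01132761, -0.03959643]), 'grasp_force': 0.0, 'opening': 0.08520533071311685} 0.0187
scene roller_center 0.96 [ 0.4688 -0.2801  0.0549] [195 308]
scene roller_center 0.96 [ 0.2287 -0.3363  0.0186] [120 259]
scene stand_place 0.74 [ 0.4764 -0.2859  0.0571] [194 311]
scene stand_place 0.39 [ 0.7198 -0.1899 -0.0039] [308 389]
scene rack_empty 0.7 [0.4884 0.2385 0.0555] [397 202]
scene gauge_mouth 0.56 [0.2026 0.248  0.0834] [325 130]
scene gauge_mouth 0.55 [ 0.5826 -0.0169  0.0856] [336 271]
scene go_face
[... 377 characters left out ...]
p roller_center 0.71 [ 0.4638 -0.2829  0.0524] [425 253]
top stand_place 0.98 [ 0.4703 -0.2834  0.0577] [426 250]
top rack_empty 0.69 [0.4848 0.2377 0.0559] [226 244]
top gauge_mouth 0.94 [ 0.5852 -0.0198  0.0834] [325 204]
top gauge_mouth 0.64 [0.1978 0.2407 0.0831] [220 357]
top go_face 0.66 [ 0.5875 -0.0108  0.1186] [322 201]
top go_face 0.66 [ 0.5829 -0.0161  0.0824] [324 205]
top go_face 0.59 [0.2036 0.2474 0.1163] [215 356]
top slot_mid 0.96 [0.2062 0.2902 0.1104] [198 354]
top slot_mid 0.92 [0.5864 0.0294 0.1063] [306 202]
top spare_center 0.67 [0.3743 0.0745 0.0017] [289 287]
top spare_center 0.63 [0.4981 0.3343 0.0581] [189 238]
top spare_center 0.41 [0.7045 0.2166 0.0028] [239 167]
```

View pics/scene0.png

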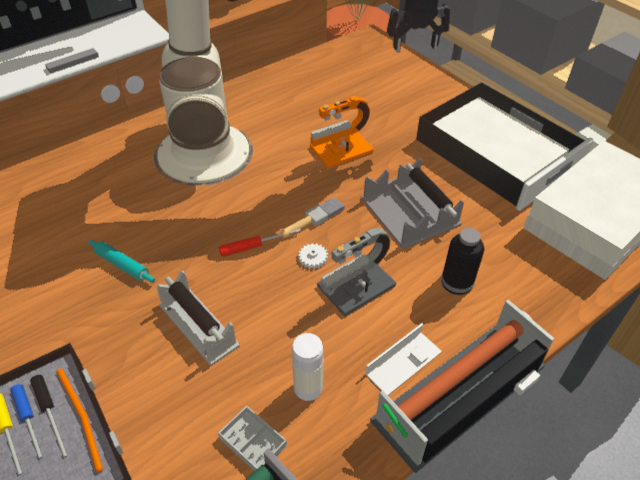

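View pics/top0.png

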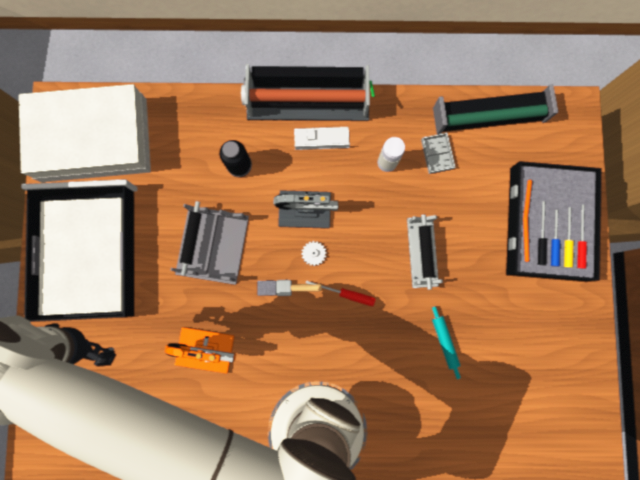

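The scene picture shows three sets of candidates:
- **Rollers:** black on the single stand (scene 195,308; top 426,252), turquoise (120,259) and the black spare in the rack (431,189). The one on the single stand fits.
- **Gauges:** grey (336,271; top 325,204) and orange (325,130). The grey one fits.
- **Rack:** the empty place is at scene (397,202) and top (226,244).

Next I'll measure these from depth and confirm the choice in one crop.

Run:
```python
from h import *
def pca(P):
    c=np.median(P,0);u,s,v=np.linalg.svd(P-P.mean(0),full_matrices=False);return v
crops=[]
for c in("scene","top"):
    p,d=camera(c)
    if c=="scene": crops=[cv2.resize(p[270:370,140:260],None,fx=3,fy=3),cv2.resize(p[220:320,300:420],None,fx=3,fy=3)]
    g=cv2.cvtColor(p,cv2.COLOR_RGB2HSV)
    P=cloud(d,np.ones(d.shape,bool),c)
    V=g[d>0]
    for nm,cx,cy in(("roller",.468,-.283),("spare",.5,.335)):
        m=(abs(P[:,0]-cx)<.11)&(abs(P[:,1]-cy)<.04)&(P[:,2]>.055)&(P[:,2]<.08)&(V[:,2]<75)
        Q=P[m]
        for _ in range(3):
            v=pca(Q[:,:2])[0]; v*=np.sign(v[0]); n=np.array([-v[1],v[0]]); ctr=(Q[:,:2]).mean(0); t=(Q[:,:2]-ctr)@v;s=(Q[:,:2]-ctr)@n
            Q=Q[(abs(s)<.022)&(abs(t)<.08)]
        print(c,nm,len(Q),ctr.round(4),"yaw",np.degrees(np.arctan2(v[1],v[0])).round(2),"t",np.percentile(t,[1,99]).round(4),"s",np.percentile(s,[1,99]).round(4),"zmax",np.percentile(Q[:,2],98).round(4))
    # gauge top surfaces
    for zl,zh in((.145,.16),(.080,.089)):
        Q=P[(abs(P[:,0]-.587)<.05)&(abs(P[:,1]-.02)<.12)&(P[:,2]>zl)&(P[:,2]<zh)]
        if len(Q)>20:
            v=pca(Q[:,:2])[0]; v*=np.sign(v[1]);ctr=Q[:,:2].mean(0);t=(Q[:,:2]-ctr)@v;s=(Q[:,:2]-ctr)@[v[1],-v[0]]
            print(c,"gauge",zl,len(Q),ctr.round(4),"dir",np.degrees(np.arctan2(v[1],v[0])).round(2),np.percentile(t,[1,99]).round(4),np.percentile(s,[2,98]).round(4),np.median(Q[:,2]).round(4))
    for n in("rack_empty",):
        for r in cut_out(n,c): print(c,"rackmask",r["score"],r["mask"].sum())
    Q=P[(abs(P[:,0]-.49)<.13)&(abs(P[:,1]-.28)<.13)&(P[:,2]>.066)&(P[:,2]<.078)]
    v=cv2.minAreaRect((Q[:,:2]*1000).astype(np.float32));print(c,"rack tops",len(Q),v)
    Q=P[(abs(P[:,0]-.47)<.13)&(abs(P[:,1]+.283)<.06)&(P[:,2]>.066)&(P[:,2]<.078)]
    print(c,"stand tops",len(Q),cv2.minAreaRect((Q[:,:2]*1000).astype(np.float32)))
cv2.imwrite("pics/c1.png",np.hstack(crops)[:,:,::-1])
```

```text
scene roller 896 [ 0.4708 -0.2863] yaw 3.56 t [-0.0693  0.0652] s [-0.0126  0.0159] zmax 0.0732
scene spare 564 [0.5039 0.3252] yaw -9.27 t [-0.0693  0.0662] s [-0.0109  0.0152] zmax 0.0729
scene gauge 0.145 456 [0.5906 0.0268] dir 88.69 [-0.055   0.0589] [-0.0102  0.0087] 0.1505
scene gauge 0.08 501 [0.5897 0.0124] dir 87.32 [-0.0618  0.0882] [-0.0118  0.0099] 0.0844
scene rackmask 0.91 4374
scene rackmask 0.25 1267
scene rack tops 479 ((491.5277099609375, 285.080322265625), (162.9121856689453, 180.30262756347656), 80.6467056274414)
scene stand tops 726 ((472.4069519042969, -282.812255859375), (178.92318725585938, 64.50334167480469), 4.069390773773193)
top roller 575 [ 0.4661 -0.2835] yaw 3.67 t [-0.0644  0.0654] s [-0.0151  0.0131] zmax 0.0756
top spare 600 [0.4993 0.3277] yaw -9.19 t [-0.0646  0.0655] s [-0.013   0.0164] zmax 0.0751
top gauge 0.145 359 [0.5856 0.0281] dir 88.94 [-0.0563  0.0579] [-0.0095  0.0106] 0.151
top gauge 0.08 188 [0.5813 0.0006] dir 91.95 [-0.0512  0.0965] [-0.0074  0.0104] 0.0844
top rackmask 0.64 3374
top rackmask 0.57 2014
top rack tops 534 ((488.1417236328125, 282.606689453125), (159.11557006835938, 176.48147583007812), 80.5641860961914)
top stand tops 482 ((471.86383056640625, -285.32440185546875), (174.5654296875, 63.27944564819336), 3.311943292617798)
```

View pics/c1.png

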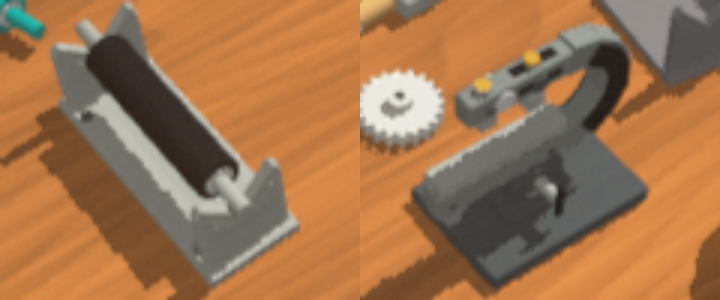

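The crop confirms it. On the left is the black roller on the grey single stand, and on the right the grey gauge with its mouth towards -y. First I'll turn to yaw ≈3.6°, then travel above the roller.

servo_tool(moves=[[[0,0,8.35],[0,0,0],100],[[0,0,8.35],[0,0,0],100],[[0,0,8.35],[0,0,0],100],[[0,0,8.35],[0,0,0],100],[[0,0,8.35],[0,0,0],100],[[0,0,8.35],[0,0,0],100],[[0,0,8.35],[0,0,0],100],[[0,0,8.35],[0,0,0],100],[[0,0,8.35],[0,0,0],100],[[0,0,8.35],[0,0,0],100],[[0,0,8.35],[0,0,0],100],[[0,0,8.35],[0,0,0],100]])

```text
time: 2.2
ee_pos: [0.2831, 0.4692, 0.2312]
tcp_rot: [-177.9, 0.1, 58.0]
wrist_force: [0.9, 0.2, -1.1]
opening: 0.0856
grasp_force: 0.0
```

servo_tool(moves=[[[0,0,8.35],[0,0,0],100],[[0,0,8.35],[0,0,0],100],[[0,0,8.35],[0,0,0],100],[[0,0,8.35],[0,0,0],100],[[0,0,8.35],[0,0,0],100],[[0,0,8.35],[0,0,0],100],[[0,0,0],[0.009,0.04,0],100],[[0,0,0],[0.009,0.04,0],100],[[0,0,0],[0.009,0.04,0],100],[[0,0,0],[0.009,0.04,0],100],[[0,0,0],[0.009,0.04,0],100],[[0,0,0],[0.009,0.04,0],100]])

```text
time: 3.4
ee_pos: [0.5886, 0.1079, 0.1808]
tcp_rot: [-169.0, 5.5, 28.3]
wrist_force: [1.2, 0.6, 0.8]
opening: 0.0853
grasp_force: 0.0
```

servo_tool(moves=[[[0,0,0],[0.009,0.04,0],100],[[0,0,0],[0.009,0.04,0],100],[[0,0,0],[0.009,0.04,0],100],[[0,0,0],[0.009,0.04,0],100],[[0,0,0],[0.009,0.04,0],100],[[0,0,0],[0.009,0.04,0],100],[[0,0,0],[0.009,0.04,0],100],[[0,0,0],[0.009,0.04,0],100],[[0,0,0],[0.009,0.04,0],100],[[0,0,0],[0.009,0.04,0],100],[[0,0,0],[0.009,0.04,0],100]])

```text
time: 4.5
ee_pos: [0.7959, -0.2074, 0.0602]
tcp_rot: [-172.2, 1.9, 27.7]
wrist_force: [0.4, -0.5, 0.2]
opening: 0.0854
grasp_force: 0.0
```

I ran into the last joint's limit, so the tool strayed. I'm checking the state before moving on.

Run:
```python
from h import *
o=get_obs();print(o["q"].round(2),o["ee_pos"],o["tcp_rot"],o["wrist_force"])
p,d=camera("scene");q,_=camera("top")
cv2.imwrite("pics/s2.png",cv2.resize(np.hstack([p,q]),(800,300),interpolation=cv2.INTER_AREA)[:,:,::-1])
```

```text
[-16.1   61.07  70.72 106.47   4.32 136.12] [ 0.79587    -0.20741613  0.0602376 ] [-172.16391956    1.94145256   27.65681078] [ 0.42779878 -0.4736833   0.16597432]
```

View pics/s2.png

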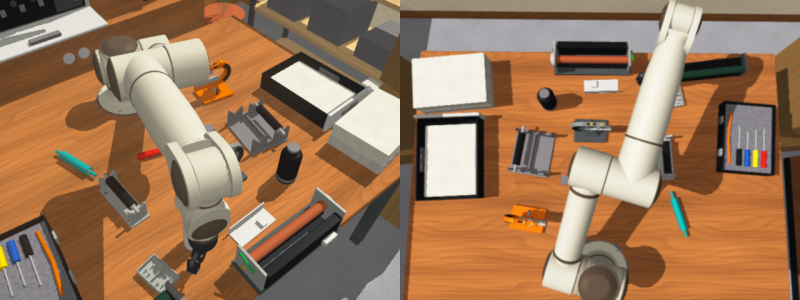

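Run:
```python
from h import *
z=np.load("pics/top0.npz");s=np.load("pics/scene0.npz")
for c in("scene","top","wrist"):
    p,d=camera(c)
    if c=="wrist":cv2.imwrite("pics/w2.png",p[:,:,::-1])
    if c=="scene":sc=p[200:480,200:440]
    for n in("spray_can","side_guide","toner"):
        for r in mark_of(n,c)[:2]:
            if r["score"]>.2:print(c,n,round(r["score"],2),toW(r["xyz"],c).round(3),pix(r["xyz"],c))
# original can position from depth
for c,f in(("top",z),("scene",s)):
    P=cloud(f["d"],np.ones((480,640),bool),c);Q=P[(P[:,2]>.12)&(P[:,2]<.16)&(P[:,0]>.6)&(P[:,0]<.85)&(P[:,1]<-.08)&(P[:,1]>-.3)]
    print(c,"can0",len(Q),Q.mean(0),Q.min(0),Q.max(0))
w=cv2.imread("pics/w2.png")
cv2.imwrite("pics/w2.png",np.hstack([cv2.resize(w,(427,320)),cv2.resize(sc,(274,320))[:,:,::-1]]))
```

```text
scene spray_can 0.61 [ 0.719 -0.193 -0.002] [306 389]
scene side_guide 0.66 [ 0.789 -0.011 -0.004] [402 364]
scene toner 0.77 [ 0.71   0.218 -0.002] [456 282]
top side_guide 0.77 [ 0.793 -0.007 -0.001] [320 137]
top toner 0.83 [0.703 0.215 0.003] [239 167]
wrist spray_can 0.79 [ 0.719 -0.188 -0.002] [257 341]
wrist side_guide 0.81 [ 0.791 -0.01   0.003] [21 99]
top can0 397 [ 0.71546314 -0.19005061  0.14648558] [ 0.69210013 -0.21636566  0.12068291] [ 0.74466182 -0.16543067  0.15703465]
scene can0 880 [ 0.72696431 -0.19436861  0.14423787] [ 0.69624097 -0.21773534  0.12005022] [ 0.74887132 -0.1656067   0.15495065]
```

View pics/w2.png

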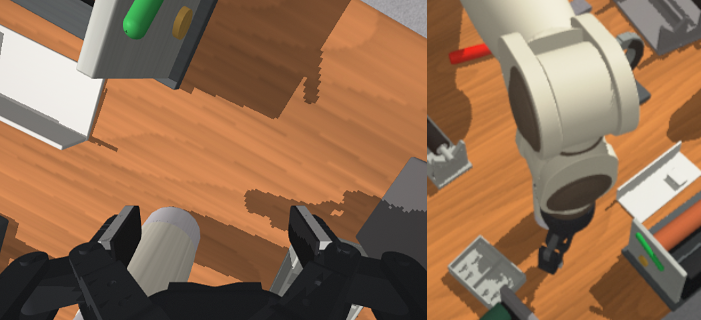

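The can at (0.72,-0.19) is still upright and untouched. In the wrist view it shows just behind the fingers at pixels (165,240). I'll lift straight up, using world-up in the tilted tool frame.

servo_tool(moves=[[[0,0,0],[0,-0.001,-0.01],100],[[0,0,0],[0,-0.001,-0.01],100],[[0,0,0],[0,-0.001,-0.01],100],[[0,0,0],[0,0,0],100]])

```text
time: 5.6
ee_pos: [0.7892, -0.2044, 0.0914]
tcp_rot: [-172.6, 1.4, 27.6]
wrist_force: [-0.1, -0.1, 0.0]
opening: 0.0858
grasp_force: 0.0
```

Run:
```python
from h import *
o=get_obs();print(o["q"].round(2),o["ee_pos"].round(4),o["tcp_rot"].round(2),o["wrist_force"].round(2))
```

```text
[-16.03  59.    70.76 107.88   4.34 136.21] [ 0.7892 -0.2044  0.0914] [-172.64    1.43   27.61] [-0.14 -0.08  0.01]
```

servo_tool(moves=[[[0,0,0],[-0.001,0.003,-0.012],100],[[0,0,0],[-0.001,0.003,-0.012],100],[[0,0,0],[-0.001,0.003,-0.012],100],[[0,0,0],[-0.001,0.003,-0.012],100],[[0,0,0],[-0.001,0.003,-0.012],100],[[0,0,0],[-0.001,0.003,-0.012],100],[[0,0,0],[-0.001,0.003,-0.012],100],[[0,0,0],[0,0,0],100]])

```text
time: 6.4
ee_pos: [0.7669, -0.2249, 0.1562]
tcp_rot: [-174.1, -0.1, 27.4]
wrist_force: [0.0, -0.5, 1.1]
opening: 0.085
grasp_force: 0.0
```

```bash
cat > pl.py <<'E'
import sys
from h import *
# plan: target x y z yaw [n] -> equal rows in the tool frame (tool-down target)
def plan(x,y,z,yaw,n):
    o=get_obs();R=Ro.from_euler("xyz",o["tcp_rot"],degrees=True);T=Ro.from_euler("xyz",[180,0,yaw],degrees=True)
    rv=(R.inv()*T).as_rotvec(degrees=True);d=R.inv().apply(np.array([x,y,z])-o["ee_pos"])
    print("q",o["q"].round(1),"p",o["ee_pos"].round(4),"rot",o["tcp_rot"].round(2),"F",o["wrist_force"].round(2),"M",o["torque"].round(2),"t",round(o["time"],2))
    dT=T.inv().apply(np.array([x,y,z])-o["ee_pos"])
    print("turn total",rv.round(2),"shift now-frame",d.round(4),"shift target-frame",dT.round(4),"per row",(rv/n).round(2),(dT/n).round(4))
if __name__=="__main__":
    a=list(map(float,sys.argv[1:]));plan(*a)
E
python3 pl.py 0.457 -0.285 0.2 3.6 12
```

```text
q [-17.8  54.5  70.8 110.4   4.2 134.6] p [ 0.7669 -0.2249  0.1562] rot [-1.7408e+02 -5.0000e-02  2.7410e+01] F [ 0.02 -0.49  1.09] M [-0.05 -0.11 -0.04] t 6.4
turn total [-5.85  1.18 23.79] shift now-frame [-0.3027 -0.0934 -0.0347] shift target-frame [-0.313   0.0405 -0.0438] per row [-0.49  0.1   1.98] [-0.0261  0.0034 -0.0037]
```

servo_tool(moves=[[[0,0,0],[0,-0.001,-0.015],100],[[0,0,0],[0,-0.001,-0.015],100],[[0,0,0],[0,-0.001,-0.015],100],[[0,0,0],[0,-0.001,-0.015],100],[[-1.5,0.3,6],[-0.02,0,0],100],[[-1.5,0.3,6],[-0.02,0,0],100],[[-1.5,0.3,6],[-0.02,0,0],100],[[-1.5,0.3,6],[-0.02,0,0],100],[[0,0,0],[-0.03,0.005,0],100],[[0,0,0],[-0.03,0.005,0],100],[[0,0,0],[-0.03,0.005,0],100],[[0,0,0],[-0.03,0.005,0],100]])

```text
time: 7.6
ee_pos: [0.5593, -0.2741, 0.2018]
tcp_rot: [179.7, -1.1, 4.5]
wrist_force: [0.1, -0.1, 0.5]
opening: 0.0854
grasp_force: 0.0
```

```bash
python3 pl.py 0.457 -0.285 0.2 3.6 6
```

```text
q [-26.2  13.6  16.5  91.9   0.3 149.2] p [ 0.5593 -0.2741  0.2018] rot [179.71  -1.06   4.55] F [ 0.07 -0.15  0.52] M [-0.03  0.02  0.02] t 7.6
turn total [ 0.28 -1.06  0.94] shift now-frame [-1.029e-01  2.800e-03 -1.000e-04] shift target-frame [-0.1028  0.0045  0.0018] per row [ 0.05 -0.18  0.16] [-0.0171  0.0007  0.0003]
```

servo_tool(moves=[[[0,-0.5,0.5],[-0.025,0.001,0],100],[[0,-0.5,0.5],[-0.025,0.001,0],100],[[0,0,0],[-0.025,0.001,0],100],[[0,0,0],[-0.025,0.001,0],100],[[0,0,0],[0,0,0],100],[[0,0,0],[0,0,0],100]])

```text
time: 8.2
ee_pos: [0.4613, -0.285, 0.2012]
tcp_rot: [179.7, -0.1, 3.5]
wrist_force: [0.9, 0.1, -1.0]
opening: 0.0855
grasp_force: 0.0
```

Run:
```python
from h import *
from pl import plan
p,d=camera("wrist");k=calibration("wrist")
P=cloud(d,np.ones(d.shape,bool),"wrist");V=cv2.cvtColor(p,cv2.COLOR_RGB2HSV)[d>0]
m=(abs(P[:,0]-.469)<.11)&(abs(P[:,1]+.285)<.04)&(P[:,2]>.05)&(P[:,2]<.08)&(V[:,2]<80);Q=P[m]
r=cv2.minAreaRect((Q[:,:2]*1000).astype(np.float32));print("roller",len(Q),r,np.percentile(Q[:,2],[50,98]))
v=np.linalg.svd(Q[:,:2]-Q[:,:2].mean(0),full_matrices=False)[2][0];print(Q[:,:2].mean(0),np.degrees(np.arctan(v[1]/v[0])),np.percentile(Q[:,0],[.5,99.5]))
for n in("roller_center","stand_place"):
    for r in mark_of(n,"wrist")[:2]:print(n,round(r["score"],2),toW(r["xyz"],"wrist").round(4))
plan(.457,-.285,.036,3.6,8)
```

```text
roller 6943 ((471.1732482910156, -283.1742248535156), (160.9306640625, 60.53472900390625), 3.63777232170105) [0.06890592 0.07172467]
[ 0.47115929 -0.28362954] 3.605780038328058 [0.3997724  0.53391521]
roller_center 0.83 [ 0.2325 -0.336   0.015 ]
roller_center 0.56 [ 0.4694 -0.2805  0.0581]
q [-31.6   3.3   4.8  91.4  -0.2 144.9] p [ 0.4619 -0.2848  0.2002] rot [ 1.7976e+02 -1.0000e-02  3.5600e+00] F [-0.4   0.22  0.16] M [-0.01 -0.01 -0.03] t 8.35
turn total [ 0.24 -0.01 -0.04] shift now-frame [-0.005  -0.0008  0.1642] shift target-frame [-4.900e-03 -1.000e-04  1.642e-01] per row [ 0.03 -0.   -0.01] [-0.0006 -0.      0.0205]
```

servo_tool(moves=[[[0,0,0],[-0.005,-0.001,0.02],100],[[0.2,0,0],[0,0,0.025],100],[[0,0,0],[0,0,0.025],100],[[0,0,0],[0,0,0.025],100],[[0,0,0],[0,0,0.025],100],[[0,0,0],[0,0,0.025],100],[[0,0,0],[0,0,0.02],100],[[0,0,0],[0,0,0],100],[[0,0,0],[0,0,0],100]])

```text
time: 9.25
ee_pos: [0.4566, -0.2843, 0.0353]
tcp_rot: [180.0, 0.0, 3.6]
wrist_force: [-0.1, 0.1, 0.2]
opening: 0.0854
grasp_force: 0.0
```

servo_tool(moves=[[[0,0,0],[0,0,0],60],[[0,0,0],[0,0,0],40],[[0,0,0],[0,0,0],20],[[0,0,0],[0,0,0],10],[[0,0,0],[0,0,0],10],[[0,0,0],[0,0,0],10],[[0,0,0],[0,0,0],10]], force=80)

```text
time: 9.95
ee_pos: [0.4565, -0.2844, 0.036]
tcp_rot: [180.0, -0.1, 3.5]
wrist_force: [-1.1, 2.4, 5.3]
opening: 0.0301
grasp_force: 78.5
```

```bash
python3 pl.py 0.457 -0.285 0.15 3.6 6
```

```text
q [-31.9   4.1 -12.5  73.3   0.  144.5] p [ 0.4565 -0.2844  0.036 ] rot [ 1.7996e+02 -5.0000e-02  3.5400e+00] F [-1.11  2.41  5.26] M [ 0.55  0.15 -0.01] t 9.95
turn total [ 0.04 -0.05 -0.06] shift now-frame [ 0.0005  0.0007 -0.114 ] shift target-frame [ 0.0004  0.0006 -0.114 ] per row [ 0.01 -0.01 -0.01] [ 0.0001  0.0001 -0.019 ]
```

servo_tool(moves=[[[0,0,0],[0,0,-0.005],10],[[0,0,0],[0,0,-0.01],10],[[0,0,0],[0,0,-0.02],10],[[0,0,0],[0,0,-0.02],10],[[0,0,0],[0,0,-0.02],10],[[0,0,0],[0,0,-0.02],10],[[0,0,0],[0,0,-0.01],10],[[0,0,0],[0.01,-0.02,-0.01],10],[[0,0,1.5],[0.01,-0.03,0],10],[[0,0,1.5],[0.01,-0.03,0],10],[[0,0,1.8],[0.01,-0.03,0],10],[[0,0,0],[0.01,-0.03,0],10]])

```text
time: 11.15
ee_pos: [0.5024, -0.1419, 0.1499]
tcp_rot: [180.0, 0.0, -1.3]
wrist_force: [0.6, -0.1, -2.8]
opening: 0.03
grasp_force: 79.5
```

servo_tool(moves=[[[0,0,0],[0,0,0],10],[[0,0,0],[0,0,0],10]])

```text
time: 11.35
ee_pos: [0.5024, -0.1426, 0.1498]
tcp_rot: [180.0, 0.0, -1.2]
wrist_force: [0.1, -0.3, -3.1]
opening: 0.0297
grasp_force: 79.8
```

Run:
```python
from h import *
from pl import plan
def rect(Q): return cv2.minAreaRect((Q[:,:2]*1000).astype(np.float32))
for c in("top","scene","wrist"):
    p,d=camera(c)
    if c=="wrist":cv2.imwrite("pics/w3.png",p[:,:,::-1])
    if c=="scene":cv2.imwrite("pics/s3.png",p[:,:,::-1])
    for n in("gauge_mouth","go_face","slot_mid","roller_center","rack_empty"):
        for r in mark_of(n,c)[:2]:
            if r["score"]>.3:print(c,n,round(r["score"],2),toW(r["xyz"],c).round(4),pix(r["xyz"],c))
    P=cloud(d,np.ones(d.shape,bool),c)
    Q=P[(abs(P[:,0]-.587)<.03)&(abs(P[:,1]-.03)<.1)&(P[:,2]>.146)&(P[:,2]<.16)]
    if len(Q)>20:print(c,"arm",len(Q),rect(Q))
    Q=P[(abs(P[:,0]-.587)<.03)&(abs(P[:,1]-.0)<.07)&(P[:,2]>.080)&(P[:,2]<.089)]
    if len(Q)>20:print(c,"anvil",len(Q),rect(Q),np.median(Q[:,2]))
plan(.522,-.12,.09,-1.2,4)
```

```text
top gauge_mouth 0.81 [ 0.585  -0.0161  0.0841] [324 204]
top gauge_mouth 0.66 [0.2014 0.2431 0.0837] [219 356]
top go_face 0.89 [ 0.587  -0.0116  0.121 ] [322 201]
top go_face 0.82 [0.204  0.245  0.1184] [216 356]
top slot_mid 0.81 [0.5866 0.0276 0.1061] [307 202]
top slot_mid 0.72 [0.2058 0.2854 0.1144] [199 355]
top roller_center 0.82 [ 0.23   -0.3377  0.0184] [445 343]
top rack_empty 0.7 [0.4878 0.2402 0.0554] [225 243]
top arm 343 ((586.4037475585938, 30.71758270263672), (118.20297241210938, 23.51936912536621), 89.59954833984375)
top anvil 171 ((584.39404296875, 7.683074951171875), (19.89260482788086, 116.2778091430664), 0.2753758430480957) 0.08484295459071918
scene gauge_mouth 0.9 [ 0.5885 -0.0166  0.0847] [338 273]
scene gauge_mouth 0.76 [0.2006 0.2462 0.0825] [323 130]
scene go_face 0.88 [0.2026 0.2494 0.1217] [325 117]
scene go_face 0.74 [ 0.5877 -0.0098  0.1216] [341 260]
scene slot_mid 0.91 [0.5879 0.026  0.1131] [354 254]
scene slot_mid 0.87 [0.2127 0.2845 0.1187] [339 115]
scene roller_center 0.83 [ 0.5151 -0.1415  0.1703] [263 252]
scene roller_center 0.72 [ 0.2317 -0.33
[... 378 characters left out ...]
 [ 77 112]
wrist go_face 0.81 [ 0.5866 -0.0077  0.1204] [  3 109]
wrist roller_center 0.97 [ 0.5126 -0.1419  0.1727] [317 315]
wrist arm 135 ((582.5558471679688, -28.04013442993164), (3.0116617679595947, 13.538211822509766), 79.86092376708984)
wrist anvil 4494 ((585.184814453125, -12.637577056884766), (75.48677825927734, 19.55364418029785), 88.80215454101562) 0.08549846939168615
q [-15.9   0.3  -3.7  85.9  -0.  165.4] p [ 0.5024 -0.1431  0.15  ] rot [179.96   0.    -1.27] F [-0.23  0.76 -2.35] M [ 0.    0.   -0.05] t 12.25
turn total [ 0.04  0.   -0.07] shift now-frame [ 0.019  -0.0236  0.06  ] shift target-frame [ 0.0191 -0.0235  0.06  ] per row [ 0.01  0.   -0.02] [ 0.0048 -0.0059  0.015 ]
```

View pics/w3.png

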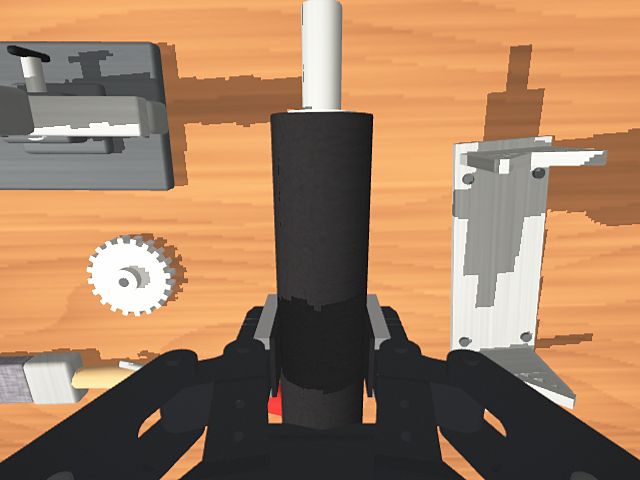

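The wrist view shows the roller gripped straight, with its axis at column ≈320, and the grey gauge at the upper left with its anvil at (95,115). Before lowering I'll check the roller's tilt from the wrist depth.

servo_tool(moves=[[[0,0,0],[0.004,0,0.015],10],[[0,0,0],[0.004,0,0.015],10],[[0,0,0],[0.005,-0.01,0.015],10],[[0,0,0],[0.005,-0.01,0.01],10],[[0,0,0],[0,-0.01,0.006],10],[[0,0,0],[0,0,0],10],[[0,0,0],[0,0,0],10]])

```text
time: 12.95
ee_pos: [0.5212, -0.1131, 0.0893]
tcp_rot: [180.0, -0.0, -1.2]
wrist_force: [-0.0, -0.3, -2.7]
opening: 0.0301
grasp_force: 79.8
```

```bash
cat > tilt.py <<'E'
from h import *
def tilt(gx,gy):
    o=get_obs();x,y,z=o["ee_pos"];p,d=camera("wrist");V=cv2.cvtColor(p,cv2.COLOR_RGB2HSV)
    P=cloud(d,V[:,:,2]<90,"wrist");P=P[(P[:,0]>x+.02)&(P[:,0]<x+.09)&(abs(P[:,1]-y)<.025)&(P[:,2]>z+.01)&(P[:,2]<z+.05)]
    bx=np.linspace(x+.02,x+.09,15);T=[]
    for a,b in zip(bx,bx[1:]):
        Q=P[(P[:,0]>=a)&(P[:,0]<b)]
        if len(Q)>30:T.append([(a+b)/2,np.percentile(Q[:,2],95),(np.percentile(Q[:,1],2)+np.percentile(Q[:,1],98))/2])
    T=np.array(T);f=np.polyfit(T[:,0],T[:,1],1);g=np.polyfit(T[:,0],T[:,2],1)
    print("top slope deg",np.degrees(np.arctan(f[0])).round(2),"yaw",np.degrees(np.arctan(g[0])).round(2),"top z",np.polyval(f,x+.065).round(4),"rel tcp",(np.polyval(f,x+.065)-z).round(4),"y axis",np.polyval(g,x+.065).round(4),"xmax",P[:,0].max().round(4))
E
python3 - <<'E'
from tilt import tilt
from pl import plan
tilt(0,0);plan(.52,-.044,.088,-1.2,6)
E
```

```text
top slope deg -0.07 yaw -0.88 top z 0.1251 rel tcp 0.0358 y axis -0.115 xmax 0.599
q [-12.3   2.3  -8.4  79.2  -0.  169. ] p [ 0.5214 -0.1134  0.0896] rot [ 1.7995e+02 -5.0000e-02 -1.2400e+00] F [ 0.35  0.76 -2.34] M [ 0.02  0.03 -0.03] t 13.0
turn total [ 0.05 -0.05 -0.04] shift now-frame [-0.0029 -0.0694  0.0016] shift target-frame [-0.0028 -0.0694  0.0016] per row [ 0.01 -0.01 -0.01] [-0.0005 -0.0116  0.0003]
```

servo_tool(moves=[[[0,0,0],[0,-0.014,0],10],[[0,0,0],[0,-0.015,0],10],[[0,0,0],[0,-0.015,0],10],[[0,0,0],[0,-0.015,0],10],[[0,0,0],[0,-0.01,0],10],[[0,0,0],[0,0,0.002],10],[[0,0,0],[0,0,0.002],10],[[0,0,0],[0,0,0],10],[[0,0,0],[0,0,0],10]])

```text
time: 13.9
ee_pos: [0.5225, -0.0451, 0.0848]
tcp_rot: [180.0, 0.0, -1.3]
wrist_force: [-0.4, -1.4, -1.8]
opening: 0.0301
grasp_force: 79.8
```

servo_tool(moves=[[[0,0,0],[0,0,0.0008],10],[[0,0,0],[0,0,0.0008],10],[[0,0,0],[0,0,0],10]])

```text
time: 14.2
ee_pos: [0.5225, -0.0448, 0.0832]
tcp_rot: [180.0, 0.0, -1.3]
wrist_force: [0.3, -0.4, -2.5]
opening: 0.0302
grasp_force: 79.8
```

servo_tool(moves=[[[0,0,0],[0,0,0.0005],10],[[0,0,0],[0,0,0.0005],10],[[0,0,0],[0,0,0],10]])

```text
time: 14.5
ee_pos: [0.5226, -0.0446, 0.0823]
tcp_rot: [180.0, 0.0, -1.3]
wrist_force: [0.3, -0.7, -1.9]
opening: 0.0298
grasp_force: 79.8
```

```bash
python3 pl.py 0.522 0 0.082 -1.2 6
```

```text
q [ -4.9   1.2 -10.3  78.5  -0.  176.4] p [ 0.5226 -0.0446  0.0823] rot [ 1.7996e+02  1.0000e-02 -1.2700e+00] F [ 0.29 -0.68 -1.9 ] M [-0.01  0.03  0.04] t 14.5
turn total [ 0.04  0.01 -0.07] shift now-frame [-0.0016 -0.0446  0.0003] shift target-frame [-0.0015 -0.0446  0.0003] per row [ 0.01  0.   -0.01] [-0.0003 -0.0074  0.    ]
```

Joint 6 is at 176° and would hit its limit further in. Leaning the hand about the roller's own axis, top towards -y, makes room without disturbing the squareness.

servo_tool(moves=[[[0,0,0],[0,0,-0.002],10],[[6,0,0],[0,-0.002,0],10],[[6,0,0],[0,-0.002,0],10],[[6,0,0],[0,-0.002,0],10],[[0,0,0],[0,0,0],10],[[0,0,0],[0,0,0],10]])

```text
time: 15.1
ee_pos: [0.5227, -0.0393, 0.0847]
tcp_rot: [-162.2, 0.0, -1.3]
wrist_force: [-1.3, 0.3, -2.6]
opening: 0.0296
grasp_force: 80.1
```

```bash
cat >> pl.py <<'E'
def ax():
    o=get_obs();R=Ro.from_euler("xyz",o["tcp_rot"],degrees=True);g=o["ee_pos"]-grasp_offset*R.as_matrix()[:,2]
    print("q",o["q"].round(1),"rot",o["tcp_rot"].round(2),"grasp pt",g.round(4),"F",o["wrist_force"].round(2),"M",o["torque"].round(2),"t",round(o["time"],2))
    a=np.radians(88.8);print("1mm in:",R.inv().apply([np.cos(a),np.sin(a),0]).round(4),"1mm up:",R.inv().apply([0,0,1]).round(4),"toolx",R.as_matrix()[:,0].round(4))
E
python3 -c "
from pl import *;ax()"
```

```text
q [-13.7   4.4  -8.3  81.3  17.4 167.1] rot [-1.6216e+02  4.0000e-02 -1.3400e+00] grasp pt [ 0.5226 -0.0451  0.1025] F [-1.27  0.28 -2.64] M [-0.4   0.01  0.04] t 15.1
1mm in: [-0.0025 -0.9519  0.3063] 1mm up: [-7.000e-04 -3.063e-01 -9.519e-01] toolx [ 9.997e-01 -2.340e-02 -7.000e-04]
```

servo_tool(moves=[[[0,0,0],[0,0.0003,0.001],10],[[0,0,0],[0,0.0002,0.0005],10],[[0,0,0],[0,0,0],10]])

```text
time: 15.4
ee_pos: [0.5227, -0.0381, 0.0835]
tcp_rot: [-162.1, -0.0, -1.2]
wrist_force: [0.2, -0.3, -2.3]
opening: 0.0297
grasp_force: 80.1
```

servo_tool(moves=[[[0,0,0],[0,0.0002,0.0005],10],[[0,0,0],[0,0,0],10]])

```text
time: 15.6
ee_pos: [0.5228, -0.0384, 0.083]
tcp_rot: [-162.0, -0.0, -1.2]
wrist_force: [0.2, 1.5, -1.6]
opening: 0.03
grasp_force: 80.1
```

servo_tool(moves=[[[0,0,0],[0,0.0002,0.0005],10],[[0,0,0],[0,0,0],10]])

```text
time: 15.8
ee_pos: [0.5228, -0.0385, 0.0826]
tcp_rot: [-162.0, -0.0, -1.3]
wrist_force: [-0.7, 1.8, 0.2]
opening: 0.0295
grasp_force: 80.2
```

```bash
python3 -c "
from pl import *;ax()
from tilt import tilt
p,d=camera('scene');cv2.imwrite('pics/s4.png',cv2.resize(p[190:310,270:430],None,fx=4,fy=4,interpolation=cv2.INTER_CUBIC)[:,:,::-1])"
```

```text
q [-13.7   4.4  -8.6  81.   17.6 167. ] rot [-1.6202e+02 -2.0000e-02 -1.2600e+00] grasp pt [ 0.5227 -0.0443  0.1004] F [-0.65  1.78  0.21] M [ 0.06 -0.01  0.16] t 15.8
1mm in: [-0.0011 -0.9511  0.3088] 1mm up: [ 3.000e-04 -3.088e-01 -9.511e-01] toolx [ 9.998e-01 -2.200e-02  3.000e-04]
```

View pics/s4.png

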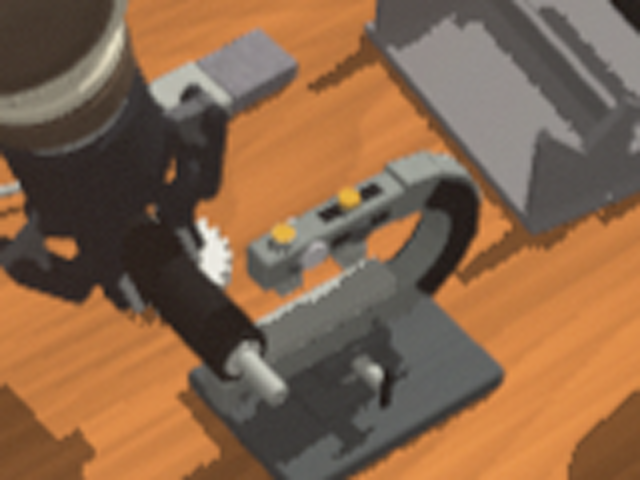

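Fz has changed by about 2.8 N, so the sleeve end is resting on the anvil's front, at (240,360) in the crop, before the go button. Now I'll slide it in.

servo_tool(moves=[[[0,0,0],[0,-0.0048,0.0015],10],[[0,0,0],[0,-0.0048,0.0015],10],[[0,0,0],[0,-0.0048,0.0015],10],[[0,0,0],[0,0,0],10]])

```text
time: 16.25
ee_pos: [0.5231, -0.0228, 0.0826]
tcp_rot: [-162.0, -0.0, -1.2]
wrist_force: [1.2, 0.5, -0.2]
opening: 0.0298
grasp_force: 80.2
```

servo_tool(moves=[[[0,0,0],[0,-0.0029,0.0009],10],[[0,0,0],[0,-0.0029,0.0009],10],[[0,0,0],[0,-0.0029,0.0009],10],[[0,0,0],[0,-0.0029,0.0009],10],[[0,0,0],[0,0,0],10]])

```text
time: 16.75
ee_pos: [0.5233, -0.011, 0.0826]
tcp_rot: [-162.0, 0.0, -1.2]
wrist_force: [0.2, 0.5, -0.3]
opening: 0.0298
grasp_force: 80.2
```

```bash
python3 -c "
from pl import *;ax()"
```

```text
q [-10.7   3.4  -9.6  80.1  17.7 170. ] rot [-1.6201e+02  1.0000e-02 -1.2400e+00] grasp pt [ 0.5232 -0.0168  0.1004] F [ 0.21  0.54 -0.35] M [-0.08 -0.14  0.01] t 16.75
1mm in: [-8.000e-04 -9.511e-01  3.088e-01] 1mm up: [-1.000e-04 -3.088e-01 -9.511e-01] toolx [ 9.998e-01 -2.170e-02 -1.000e-04]
```

servo_tool(moves=[[[0,0,0],[0,-0.0019,0.0006],10],[[0,0,0],[0,-0.0019,0.0006],10],[[0,0,0],[0,-0.0019,0.0006],10],[[0,0,0],[0,-0.0019,0.0006],10],[[0,0,0],[0,-0.0019,0.0006],10],[[0,0,0],[0,-0.0019,0.0006],10],[[0,0,0],[0,-0.0019,0.0006],10],[[0,0,0],[0,0,0],10]])

```text
time: 17.55
ee_pos: [0.5236, 0.0028, 0.0827]
tcp_rot: [-162.0, 0.0, -1.3]
wrist_force: [-0.1, -0.4, -0.6]
opening: 0.0302
grasp_force: 80.2
```

servo_tool(moves=[[[0,0,0],[0,-0.00095,0.0003],10],[[0,0,0],[0,-0.00095,0.0003],10],[[0,0,0],[0,-0.00095,0.0003],10]])

```text
time: 17.85
ee_pos: [0.5237, 0.0054, 0.0827]
tcp_rot: [-162.0, 0.0, -1.3]
wrist_force: [0.6, -0.8, -0.9]
opening: 0.0301
grasp_force: 80.2
```

servo_tool(moves=[[[0,0,0],[0,-0.0009,0.0004],10],[[0,0,0],[0,-0.0009,0.0004],10],[[0,0,0],[0,-0.0009,0.0003],10]])

```text
time: 18.15
ee_pos: [0.5238, 0.0084, 0.0826]
tcp_rot: [-162.0, 0.0, -1.3]
wrist_force: [-0.6, -1.3, -0.3]
opening: 0.0301
grasp_force: 80.2
```

servo_tool(moves=[[[0,0,0],[0,-0.0009,0.0003],10],[[0,0,0],[0,-0.0009,0.0003],10],[[0,0,0],[0,-0.0009,0.0003],10]])

```text
time: 18.45
ee_pos: [0.5239, 0.0113, 0.0825]
tcp_rot: [-162.0, 0.0, -1.3]
wrist_force: [-1.1, -1.0, -0.3]
opening: 0.0298
grasp_force: 80.2
```

servo_tool(moves=[[[0,0,0],[0,-0.0009,0.0003],10],[[0,0,0],[0,-0.0009,0.0003],10]])

```text
time: 18.65
ee_pos: [0.5239, 0.0131, 0.0825]
tcp_rot: [-162.0, 0.0, -1.3]
wrist_force: [-0.2, -1.0, -0.0]
opening: 0.0298
grasp_force: 80.2
```

servo_tool(moves=[[[0,0,0],[0,-0.0009,0.0003],10],[[0,0,0],[0,-0.0009,0.0003],10]])

```text
time: 18.85
ee_pos: [0.524, 0.015, 0.0825]
tcp_rot: [-162.0, 0.0, -1.3]
wrist_force: [0.2, -1.8, -0.1]
opening: 0.0298
grasp_force: 80.2
```

servo_tool(moves=[[[0,0,0],[0,-0.0009,0.0003],10],[[0,0,0],[0,-0.0009,0.0003],10]])

```text
time: 19.05
ee_pos: [0.524, 0.017, 0.0825]
tcp_rot: [-162.0, 0.0, -1.3]
wrist_force: [-0.6, -1.2, 0.6]
opening: 0.0299
grasp_force: 80.2
```

servo_tool(moves=[[[0,0,0],[0,-0.0009,0.0003],10],[[0,0,0],[0,-0.0009,0.0003],10]])

```text
time: 19.25
ee_pos: [0.524, 0.0188, 0.0825]
tcp_rot: [-162.0, 0.0, -1.3]
wrist_force: [-0.6, -2.2, 0.5]
opening: 0.0298
grasp_force: 80.2
```

servo_tool(moves=[[[0,0,0],[0,-0.001,0.0003],10],[[0,0,0],[0,-0.001,0.0003],10]])

```text
time: 19.45
ee_pos: [0.524, 0.0205, 0.0824]
tcp_rot: [-162.1, 0.0, -1.3]
wrist_force: [-0.2, -6.6, -0.5]
opening: 0.0299
grasp_force: 80.5
```

servo_tool(moves=[[[0,0,0],[0,-0.001,0.0003],10],[[0,0,0],[0,-0.0005,0.0002],10]])

```text
time: 19.65
ee_pos: [0.524, 0.0212, 0.0822]
tcp_rot: [-162.2, 0.0, -1.4]
wrist_force: [-0.1, -10.9, -0.0]
opening: 0.0296
grasp_force: 80.8
```

```bash
python3 -c "
from pl import *;ax()"
```

```text
q [ -7.2   2.4 -10.7  78.9  17.7 173.9] rot [-1.6219e+02  4.0000e-02 -1.3600e+00] grasp pt [0.5239 0.0155 0.1   ] F [ -0.08 -10.91  -0.04] M [-2.26  0.08 -0.63] t 19.65
1mm in: [-0.0029 -0.9521  0.3058] 1mm up: [-7.000e-04 -3.058e-01 -9.521e-01] toolx [ 9.997e-01 -2.380e-02 -7.000e-04]
```

The no-go button is reached: axis ≈33.5 mm in, 10.9 N. I'll ease to about 8 N and hold.

servo_tool(moves=[[[0,0,0],[0,0.0005,-0.0002],10],[[0,0,0],[0,0,0],10],[[0,0,0],[0,0,0],10],[[0,0,0],[0,0,0],10]])

```text
time: 20.05
ee_pos: [0.524, 0.0211, 0.0823]
tcp_rot: [-162.1, 0.0, -1.3]
wrist_force: [-0.2, -7.2, -1.1]
opening: 0.0297
grasp_force: 80.6
```

servo_tool(moves=[[[0,0,0],[0,0,0],10],[[0,0,0],[0,0,0],10],[[0,0,0],[0,0,0],10],[[0,0,0],[0,0,0],10]])

```text
time: 20.45
ee_pos: [0.5241, 0.021, 0.0823]
tcp_rot: [-162.1, 0.0, -1.3]
wrist_force: [-1.1, -7.8, -0.9]
opening: 0.0299
grasp_force: 80.6
```

```bash
python3 -c "
from pl import *;ax()
p,d=camera('scene');cv2.imwrite('pics/s5.png',cv2.resize(p[190:310,270:430],None,fx=4,fy=4,interpolation=cv2.INTER_CUBIC)[:,:,::-1])"
```

```text
q [ -7.2   2.4 -10.6  78.9  17.8 173.8] rot [-1.6214e+02  3.0000e-02 -1.3400e+00] grasp pt [0.5239 0.0153 0.1001] F [-1.11 -7.76 -0.86] M [-1.61 -0.05 -0.41] t 20.45
1mm in: [-0.0025 -0.9518  0.3067] 1mm up: [-5.000e-04 -3.067e-01 -9.518e-01] toolx [ 9.997e-01 -2.340e-02 -5.000e-04]
```

View pics/s5.png

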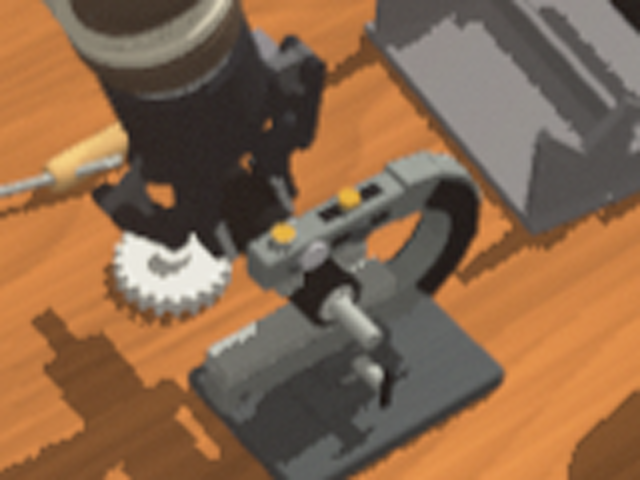

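The sleeve end sits under the go button against the no-go button, at (325,290) in the crop. It was held at about 7.5 N for over 0.5 s. Now I'll draw it straight out.

servo_tool(moves=[[[0,0,0],[0,0.0048,-0.0016],10],[[0,0,0],[0,0.0076,-0.0025],10],[[0,0,0],[0,0.0076,-0.0025],10],[[0,0,0],[0,0.0076,-0.0025],10],[[0,0,0],[0,0.0076,-0.0025],10],[[0,0,0],[0,0.0076,-0.0025],10],[[0,0,0],[0,0.0095,-0.0031],10],[[0,0,0],[0,0.0095,-0.0031],10],[[0,0,0],[0,0.0095,-0.0031],10],[[0,0,0],[0,0.0095,-0.0031],10],[[0,0,0],[0,0.0095,-0.0031],10],[[0,0,0],[0,0,0],10]])

```text
time: 21.7
ee_pos: [0.5219, -0.0744, 0.0825]
tcp_rot: [-162.1, 0.0, -1.3]
wrist_force: [0.7, 0.3, -2.6]
opening: 0.0297
grasp_force: 80.2
```

servo_tool(moves=[[[0,0,0],[0,-0.006,-0.019],10],[[0,0,0],[0,-0.006,-0.019],10],[[0,0,0],[0,-0.006,-0.019],10],[[0,0,0],[0,-0.006,-0.019],10],[[0,0,0],[0,-0.006,-0.019],10],[[0,0,0],[0,-0.006,-0.019],10],[[-6,0,0],[0,0,0],10],[[-6,0,0],[0,0,0],10],[[-6,0,0],[0,0,0],10],[[0,0,0],[0,0,0],10]])

```text
time: 22.7
ee_pos: [0.522, -0.0723, 0.2029]
tcp_rot: [179.9, -0.0, -1.1]
wrist_force: [-0.7, 0.7, -2.3]
opening: 0.0299
grasp_force: 80.2
```

```bash
python3 pl.py 0.47 0.05 0.2 170.7 20
```

```text
q [-7.800e+00  1.200e+00  3.000e+00  9.170e+01 -1.000e-01  1.733e+02] p [ 0.522  -0.0723  0.2029] rot [ 1.7987e+02 -5.0000e-02 -1.1100e+00] F [-0.73  0.7  -2.29] M [ 0.01 -0.    0.05] t 22.7
turn total [ 9.0000e-02  2.0000e-01 -1.7181e+02] shift now-frame [-0.0544 -0.1212  0.0026] shift target-frame [0.0711 0.1123 0.0029] per row [ 0.    0.01 -8.59] [0.0036 0.0056 0.0001]
```

servo_tool(moves=[[[0,0,-8.59],[0,0,0],10],[[0,0,-8.59],[0,0,0],10],[[0,0,-8.59],[0,0,0],10],[[0,0,-8.59],[0,0,0],10],[[0,0,-8.59],[0,0,0],10],[[0,0,-8.59],[0,0,0],10],[[0,0,-8.59],[0,0,0],10],[[0,0,-8.59],[0,0,0],10],[[0,0,-8.59],[0,0,0],10],[[0,0,-8.59],[0,0,0],10],[[0,0,-8.59],[0,0,0],10],[[0,0,-8.59],[0,0,0],10]])

```text
time: 23.9
ee_pos: [0.5218, -0.0741, 0.202]
tcp_rot: [-180.0, -0.1, 102.1]
wrist_force: [-0.8, -1.0, -3.3]
opening: 0.0301
grasp_force: 80.2
```

servo_tool(moves=[[[0,0,-8.59],[0,0,0],10],[[0,0,-8.59],[0,0,0],10],[[0,0,-8.59],[0,0,0],10],[[0,0,-8.59],[0,0,0],10],[[0,0,-8.59],[0,0,0],10],[[0,0,-8.59],[0,0,0],10],[[0,0,-8.59],[0,0,0],10],[[0,0,-8.59],[0,0,0],10],[[0,0,0],[0,0,0],10],[[0,0,0],[0,0,0],10]])

```text
time: 24.9
ee_pos: [0.5219, -0.0741, 0.2021]
tcp_rot: [180.0, -0.0, 170.3]
wrist_force: [-0.2, -0.3, -2.7]
opening: 0.0301
grasp_force: 80.2
```

```bash
python3 pl.py 0.498 0.13 0.2 170.7 10
```

```text
q [-8.1  1.4  3.  91.7  0.   1.6] p [ 0.5219 -0.0741  0.2021] rot [ 1.7996e+02 -4.0000e-02  1.7025e+02] F [-0.18 -0.28 -2.75] M [ 0.01 -0.03 -0.  ] t 24.9
turn total [ 0.04 -0.04 -0.45] shift now-frame [0.0581 0.1971 0.0023] shift target-frame [0.0566 0.1976 0.0021] per row [ 0.   -0.   -0.04] [0.0057 0.0198 0.0002]
```

servo_tool(moves=[[[0,0,-0.4],[0.006,0.02,0],10],[[0,0,0],[0.006,0.03,0],10],[[0,0,0],[0.006,0.03,0],10],[[0,0,0],[0.006,0.03,0],10],[[0,0,0],[0.006,0.03,0],10],[[0,0,0],[0.006,0.03,0],10],[[0,0,0],[0.006,0.03,0],10],[[0,0,0],[0.006,0.02,0],10],[[0,0,0],[0,0,0],10],[[0,0,0],[0,0,0],10]])

```text
time: 25.9
ee_pos: [0.5093, 0.1509, 0.2021]
tcp_rot: [-180.0, -0.0, 170.8]
wrist_force: [0.2, -0.8, -2.6]
opening: 0.0299
grasp_force: 80.2
```

Run:
```python
from h import *
from pl import plan
f=np.load("pics/top0.npz");g=np.load("pics/scene0.npz")
for c in("wrist","top0","scene0"):
    if c=="wrist":
        p,d=camera(c);cv2.imwrite("pics/w6.png",p[:,:,::-1]);cn=c
        for n in("rack_empty","spare_center"):
            for r in mark_of(n,c)[:2]:print(n,round(r["score"],2),toW(r["xyz"],c).round(4),pix(r["xyz"],c))
    else: cn=c[:-1];d=(f if cn=="top" else g)["d"];p=(f if cn=="top" else g)["p"]
    P=cloud(d,np.ones(d.shape,bool),cn)
    a=np.radians(-9.3);e=np.array([np.cos(a),np.sin(a)]);n=np.array([-e[1],e[0]]);C=np.array([.486,.238])
    L=np.stack([(P[:,:2]-C)@e,(P[:,:2]-C)@n,P[:,2]],1)
    for lo,hi in((.069,.077),(.03,.066)):
      for s in(-1,1):
        Q=L[(abs(L[:,0]*s-.084)<.02)&(abs(L[:,1])<.045)&(L[:,2]>lo)&(L[:,2]<hi)]
        if len(Q)<10: continue
        print(c,lo,s,len(Q),"u",np.percentile(Q[:,0],[2,50,98]).round(4),"v",np.percentile(Q[:,1],[2,98]).round(4),"hist",np.histogram(Q[:,1],np.arange(-.045,.046,.01))[0])
        if lo<.05:
            for sg in(-1,1):
                K=Q[(Q[:,1]*sg>.005)&(Q[:,1]*sg<.024)&(abs(Q[:,0]*s-.084)<.0035)]
                if len(K)>8:print("   slope side",sg,np.polyfit(K[:,1],K[:,2],1).round(4),len(K))
plan(.498,.236,.1,170.7,6)
```

```text
rack_empty 0.65 [0.4803 0.2403 0.0578] [434 173]
spare_center 0.55 [0.4983 0.3318 0.0537] [554 177]
spare_center 0.46 [ 0.4648  0.0107 -0.0025] [165 189]
wrist 0.069 -1 418 u [-0.0929 -0.0889 -0.085 ] v [-0.0324  0.0296] hist [  0 175  35   0   0   0 123  85   0]
wrist 0.069 1 272 u [0.0745 0.0782 0.0826] v [-0.0325  0.0299] hist [  0 109  21   0   0   0  81  61   0]
wrist 0.03 -1 1572 u [-0.0927 -0.086  -0.0849] v [-0.0333  0.0414] hist [  0 211 197 222 255 344 199  73  71]
   slope side -1 [-0.2836  0.0444] 262
   slope side 1 [0.0246 0.0503] 300
wrist 0.03 1 1523 u [0.0744 0.0751 0.0823] v [-0.0331  0.0411] hist [  0 199 215 209 208 284 223 109  76]
   slope side -1 [-0.9719  0.0466] 35
   slope side 1 [0.9554 0.0486] 60
top0 0.069 -1 20 u [-0.0929 -0.0899 -0.0853] v [-0.0332  0.0276] hist [0 9 0 0 0 1 7 3 0]
top0 0.069 1 22 u [0.0745 0.0786 0.0827] v [-0.0326  0.028 ] hist [0 9 3 0 0 0 8 2 0]
top0 0.03 -1 68 u [-0.0931 -0.0891 -0.0825] v [-0.0344  0.0434] hist [ 0  8 10 10 14 14  4  1  7]
top0 0.03 1 104 u [0.0726 0.076  0.0833] v [-0.034   0.0443] hist [ 0 12 12 16 18 19 14  6  7]
scene0 0.069 -1 16 u [-0.091  -0.0855 -0.0818] v [-0.03    0.0288] hist [0 7 1 0 0 0 3 5 0]
scene0 0.069 1 25 u [0.0774 0.0831 0.088 ] v [-0.0307  0.0283] hist [0 8 4 0 0 0 5 8 0]
scene0 0.03 -1 259 u [-0.0923 -0.0841 -0.0797] v [-0.0319  0.0325] hist [ 0 44 37 35 27 40 44 29  3]
   slope side -1 [-0.5649  0.0376] 60
   slope side 1 [0.1933 0.0445] 66
scene0 0.03 1 271 u [0.0762 0.084  0.0876] v [-0.0329  0.0336] hist [ 0 48 36 34 28 46 43 31  5]
   slope side -1 [-0.1768  0.0433] 62
   slope side 1 [0.3061 0.0437] 66
q [16.4  1.9  3.6 91.7 -0.  25.6] p [0.5095 0.15   0.2023] rot [-1.7996e+02 -1.0000e-02  1.7081e+02] F [-0.18 -0.45 -2.2 ] M [-0.01 -0.02 -0.  ] t 26.05
turn total [-0.04 -0.01  0.11] shift now-frame [0.0251 0.0831 0.1022] shift target-frame [0.0253 0.083  0.1023] per row [-0.01 -0.    0.02] [0.0042 0.0138 0.017 ]
```

View pics/w6.png

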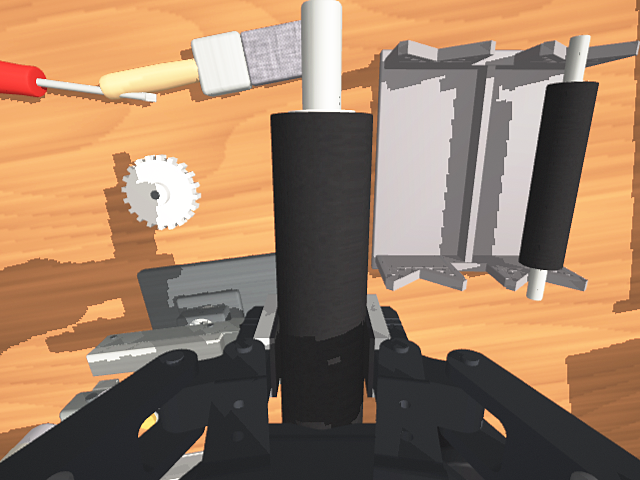

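The wrist view shows the empty place at (430,165) and the spare at (560,175). Relative to the rack, the roller axis is parallel. The plates put the empty place at about (0.481, 0.2375). I'll move over it and then down to a hover.

servo_tool(moves=[[[0,0,0.1],[0.008,0.02,0],10],[[0,0,0],[0.008,0.02,0],10],[[0,0,0],[0.008,0.02,0],10],[[0,0,0],[0.008,0.02,0],10],[[0,0,0],[0,0.002,0],10],[[0,0,0],[0,0,0.025],10],[[0,0,0],[0,0,0.025],10],[[0,0,0],[0,0,0.025],10],[[0,0,0],[0,0,0.02],10],[[0,0,0],[0,0,0],10],[[0,0,0],[0,0,0],10]])

```text
time: 27.15
ee_pos: [0.4911, 0.236, 0.1077]
tcp_rot: [-180.0, -0.0, 170.8]
wrist_force: [0.4, -0.6, -2.7]
opening: 0.0299
grasp_force: 80.3
```

Run:
```python
from h import *
from pl import plan
o=get_obs();p,d=camera("wrist");P=cloud(d,np.ones(d.shape,bool),"wrist");V=cv2.cvtColor(p,cv2.COLOR_RGB2HSV)[d>0]
cv2.imwrite("pics/w7.png",p[:,:,::-1])
a=np.radians(-9.3);e=np.array([np.cos(a),np.sin(a)]);n=np.array([-e[1],e[0]]);C=np.array([.4808,.2375])
L=np.stack([(P[:,:2]-C)@e,(P[:,:2]-C)@n,P[:,2]],1)
for s in(-1,1):
    Q=L[(abs(L[:,0]*s-.084)<.02)&(abs(L[:,1])<.045)&(L[:,2]>.069)&(L[:,2]<.077)]
    if len(Q)>10:print("plate",s,len(Q),"u",np.percentile(Q[:,0],[2,98]).round(4),"v",np.percentile(Q[:,1],[1,99]).round(4))
    K=L[(abs(L[:,0]*s-.084)<.0045)&(L[:,2]>.045)&(L[:,2]<.07)]
    for sg in(-1,1):
        k=K[(K[:,1]*sg>.003)&(K[:,1]*sg<.024)]
        if len(k)>8:print("  slope",sg,np.polyfit(k[:,1],k[:,2],1).round(4),len(k))
z=o["ee_pos"][2]
Q=L[(V[:,2]<90)&(abs(L[:,1])<.022)&(L[:,2]>z+.01)&(L[:,2]<z+.05)&(L[:,0]<0)]
print("sleeve",len(Q),"umin",np.percentile(Q[:,0],.3).round(4),"v",np.percentile(Q[Q[:,0]<-.03][:,1],[1,99]).round(4))
Q=L[(L[:,0]<-.072)&(L[:,0]>-.11)&(abs(L[:,1])<.015)&(L[:,2]>z+.015)&(L[:,2]<z+.04)]
if len(Q):print("shaft",len(Q),"u",np.percentile(Q[:,0],[1,99]).round(4),"v",np.percentile(Q[:,1],[1,99]).round(4),"ztop",np.percentile(Q[:,2],95).round(4),"rel",(np.percentile(Q[:,2],95)-z).round(4))
plan(.4912,.2358,.04,170.7,5)
```

```text
plate -1 964 u [-0.0878 -0.08  ] v [-0.0301  0.0329]
  slope -1 [-0.5474  0.0544] 610
  slope 1 [0.8409 0.0479] 712
plate 1 312 u [0.0796 0.088 ] v [-0.0297  0.0309]
sleeve 21346 umin -0.0678 v [-0.0148  0.0151]
shaft 3965 u [-0.0975 -0.0723] v [-0.0059  0.0057] ztop 0.134 rel 0.0263
q [25.7  3.6 -4.9 81.4 -0.  34.9] p [0.4915 0.2364 0.1085] rot [1.7999e+02 6.0000e-02 1.7077e+02] F [-0.49  0.21 -3.05] M [-0.   -0.03 -0.  ] t 27.2
turn total [0.01 0.06 0.07] shift now-frame [ 0.0002 -0.0006  0.0685] shift target-frame [ 0.0002 -0.0006  0.0685] per row [0.   0.01 0.01] [ 0.     -0.0001  0.0137]
```

Everything is centred to within 1 mm. I'll descend, then finish gently under force feedback.

servo_tool(moves=[[[0,0,0],[0,0.0006,0.015],10],[[0,0,0],[0,0,0.015],10],[[0,0,0],[0,0,0.015],10],[[0,0,0],[0,0,0.012],10],[[0,0,0],[0,0,0.007],10],[[0,0,0],[0,0,0.004],10],[[0,0,0],[0,0,0],10],[[0,0,0],[0,0,0],10]])

```text
time: 28.0
ee_pos: [0.4912, 0.2375, 0.0396]
tcp_rot: [-180.0, 0.0, 170.8]
wrist_force: [0.4, -0.5, -2.5]
opening: 0.0303
grasp_force: 80.3
```

servo_tool(moves=[[[0,0,0],[0,0,0.001],10],[[0,0,0],[0,0,0.001],10],[[0,0,0],[0,0,0],10]])

```text
time: 28.3
ee_pos: [0.491, 0.2374, 0.0373]
tcp_rot: [-180.0, 0.0, 170.8]
wrist_force: [-0.2, 0.1, -3.6]
opening: 0.0296
grasp_force: 80.3
```

servo_tool(moves=[[[0,0,0],[0,0,0.0008],10],[[0,0,0],[0,0,0],10]])

```text
time: 28.5
ee_pos: [0.491, 0.2374, 0.0365]
tcp_rot: [-180.0, 0.0, 170.8]
wrist_force: [-0.2, 0.3, -2.7]
opening: 0.0301
grasp_force: 80.3
```

servo_tool(moves=[[[0,0,0],[0,0,0.0006],10],[[0,0,0],[0,0,0],10]])

```text
time: 28.7
ee_pos: [0.4911, 0.2375, 0.0362]
tcp_rot: [-180.0, 0.0, 170.8]
wrist_force: [-0.6, -0.3, 1.4]
opening: 0.0298
grasp_force: 80.7
```

servo_tool(moves=[[[0,0,0],[0,0,0.0005],10],[[0,0,0],[0,0,0],10]])

```text
time: 28.9
ee_pos: [0.4911, 0.2375, 0.0361]
tcp_rot: [-180.0, 0.0, 170.8]
wrist_force: [-2.5, -0.6, 6.4]
opening: 0.0298
grasp_force: 81.2
```

It's seated. I'll relax the grip and open partly.

servo_tool(moves=[[[0,0,0],[0,0,-0.0004],10],[[0,0,0],[0,0,0],10],[[0,0,0],[0,0,0],40],[[0,0,0],[0,0,0],50],[[0,0,0],[0,0,0],65],[[0,0,0],[0,0,0],70],[[0,0,0],[0,0,0],70],[[0,0,0],[0,0,0],70]], force=20)

```text
time: 29.7
ee_pos: [0.4909, 0.2374, 0.0356]
tcp_rot: [-180.0, -0.0, 170.8]
wrist_force: [-0.3, -0.5, -0.0]
opening: 0.0598
grasp_force: 0.0
```

servo_tool(moves=[[[0,0,0],[0,0,-0.01],70],[[0,0,0],[0,0,-0.02],70],[[0,0,0],[0,0,-0.03],70],[[0,0,0],[0,0,-0.04],70],[[0,0,0],[0,0,-0.04],70],[[0,0,0],[0.03,-0.03,0],70],[[0,0,0],[0.04,-0.04,0],70],[[0,0,0],[0.03,-0.03,0],70],[[0,0,0],[0,0,0],70]])

```text
time: 30.6
ee_pos: [0.3787, 0.1566, 0.1774]
tcp_rot: [-180.0, 0.1, 170.8]
wrist_force: [0.9, 0.7, 0.3]
opening: 0.0599
grasp_force: 0.0
```

Run:
```python
from h import *
im=[]
for c in("scene","top"):
    p,d=camera(c);P=cloud(d,np.ones(d.shape,bool),c);V=cv2.cvtColor(p,cv2.COLOR_RGB2HSV)[d>0]
    im.append(p)
    for cx,cy in((.481,.2375),(.5,.332)):
        Q=P[(abs(P[:,0]-cx)<.08)&(abs(P[:,1]-cy)<.03)&(P[:,2]>.055)&(P[:,2]<.08)&(V[:,2]<75)]
        if len(Q)>20:
            v=np.linalg.svd(Q[:,:2]-Q[:,:2].mean(0),full_matrices=False)[2][0];print(c,len(Q),Q.mean(0).round(4),np.degrees(np.arctan(v[1]/v[0])).round(1),"ztop",np.percentile(Q[:,2],95).round(4))
    for n in("spray_can","toner","gear","brush","screwdriver","side_guide"):
        r=mark_of(n,c)
        if r:print(n,toW(r[0]["xyz"],c).round(3),end=" ")
    print()
cv2.imwrite("pics/end.png",cv2.resize(np.hstack(im),(800,300),interpolation=cv2.INTER_AREA)[:,:,::-1])
o=get_obs();print(o["time"],o["ee_pos"],o["wrist_force"])
```

```text
scene 617 [0.4853 0.2334 0.0658] -9.0 ztop 0.0718
scene 559 [0.5038 0.3253 0.066 ] -9.1 ztop 0.072
spray_can [ 0.722 -0.194 -0.   ] toner [ 0.709  0.215 -0.004] gear [0.468 0.01  0.003] screwdriver [ 0.365 -0.058 -0.002] side_guide [ 0.787 -0.01  -0.006] 
top 54 [0.5397 0.2273 0.0674] -88.7 ztop 0.0733
top 362 [0.5259 0.3239 0.0676] -10.4 ztop 0.0735
spray_can [ 0.717 -0.194  0.001] toner [0.706 0.215 0.004] gear [0.464 0.012 0.001] brush [0.377 0.077 0.002] screwdriver [ 0.36  -0.063  0.001] side_guide [ 0.79  -0.009 -0.003] 
31.3 [0.38166074 0.15858146 0.17560405] [-0.20155787 -0.54206336  0.17219581]
```

View pics/end.png

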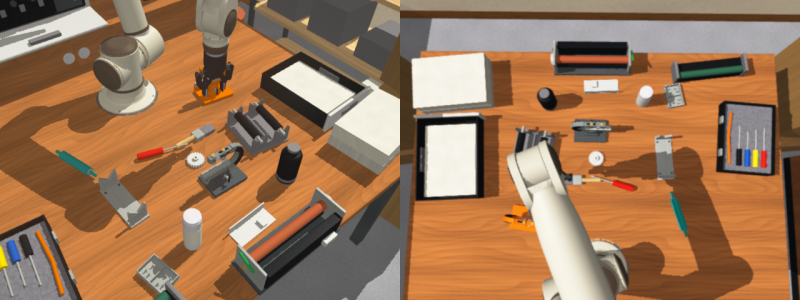

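The roller lies in the rack's empty place at (250,130) in the scene half, at the same height and angle as the spare. The stand is empty, the bystanders are where they were, and the robot touches nothing.

```bash
python3 -c "from workcell import job_done;print(job_done())"
```

```text
the job is handed in; nothing more can be done
None
```

The roller passed under the go button and the no-go button stopped it about 33.5 mm in. I pressed it there at about 7–8 N (briefly 11 N on contact) for over half a second, then drew it out and laid it in the rack's empty place. Job handed in at about 31 s; early on the arm strayed close to the spray can but touched nothing, and everything else is where it was.

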